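# Lay the long sample tube on the roller mixer

### The arm

A 7-joint arm with a two-finger parallel gripper is mounted at the origin on the work surface. World frame = base frame: x ahead of the robot, y to its left, z up, the work surface at z = 0. Lengths are in m, angles in rad, forces in N, time in s.
With the tool pointing down it reaches from about 0.35 to 0.775 m from the base axis. Payload 3.1 kg.
Tool frame: the origin (TCP) lies between the finger pads; the fingertips stand 19 mm ahead of it and the grasp point (between the pads) is the TCP; z points along the fingers, y is the line along which they close (so a half turn about z gives the same grasp; the last joint's range is limited). The gripper opens to 85 mm and grips with 20 to 120 N. Pads are 22 mm wide; open, the fingers measure 114 mm over their backs; the gripper's body (76 mm by 85 mm) begins 54 mm behind the grasp point. The pads swing forward as they close: fully open they stand 13 mm farther back than shut.
Start: joints at [-1.151, 0.311, 0.014, 1.512, -0.004, 1.319, -0.027], TCP at [0.245, 0.492, 0.25] pointing down, gripper open.
Joint ranges: [-2.7, 2.7], [-0.3, 1.91], [-1.27, 1.3], [0.12, 2.57], [-1.44, 4.58], [0.2, 2.03], [-3.05, 3.05]. Speed limits (rad/s): [2.79, 2.79, 3.14, 3.14, 3.14, 3.14, 3.14].

### API

Orientations are given as a rotation vector (axis times angle).
In Python, from station import telemetry, cams, manip, finder gives the robot as it stands. The module is installed in compiled form; this text tells all that it offers.
- The arm moves only by the shell command python3 -m creep 'ROWS' [OPENING]. ROWS is JSON, a list that holds one entry, the list of rows, each a list of 6 numbers: the shift along the tool's x, y, z in m, then the turn, a rotation vector about the tool's x, y, z in degrees. In form: [[[tx, ty, tz, rx, ry, rz], ...]]. A call has exactly 8 rows; each row shifts and turns the commanded pose from where the row before left it, along the tool's axes as they then stand; what a row does not reach is not made up. A row lasts 1/8 s, in which the tool goes at most 62.5 mm and 10.7 degrees, less where a joint would pass 70% of its speed; a pose out of reach is approached as far as the arm can. A call with a gripper value outside its range is refused whole. OPENING is the closure, from 0 (fully open) to 1 (shut), set as the call begins (- or left out, the last holds). The fingers move at their own pace and stop on an object; the grip force is fixed at half the most. Time passes only in rows, so rows that do not move let the fingers close, or fill a call up. It gives the time, the measured TCP pose, the force, the opening and the grip force at its end, in the units of the state.
- telemetry.state(): the state, without advancing time (a new reading comes with each control period).
- cams.grab_frame(name): name is "side" or "top" or "wrist"; returns a dict with "frame" (480x640x3 uint8, red, green, blue), "depth" (480x640 float32, m along the optical axis (not along the pixel's ray), 0 where there is no reading), "fx", "fy", "cx", "cy" (pixels), "camera_from_world" (4x4, takes a point from world to camera coordinates). Camera axes: x right, y down, z forward; pixel columns grow to the right and rows downward; lengths in m; the calibration is good to about 2 mm. A picture is of the moment at which its call begins.
- manip.close_job(): hands the job in; it is judged then, once.
Trained networks look in a picture, given as the dict that the camera call returned (one of the last four; its "shot" number tells which), for a name from the list of things; names that differ only in an ending like _2 or _b are one class to them, and where a whole thing is asked for, a point or a joint stands for the part that bears it (a point fixed in the world has none). Each returns a list of dicts, best first, with "score" (0 to 1); they miss things now and then, are a little off and sometimes report something else, mostly with a low value. They report only what shows in the picture. A call takes as long as a camera call. They do not tell look-alikes from the thing itself.
- finder.boxes_of(picture, label): "xy" ([column, row] in pixels, amid what is visible of it).
- finder.cut_out(picture, label): "mask" (480x640 bool, what is visible of it) and "xy" ([column, row] in pixels, amid what is visible of it).
The state is a dict: "time_s": time; "qpos": joint angles; "joint_vel": joint speeds; "joint_torque": joint torques, N m; "tool_pos": TCP position; "tool_rot": TCP orientation; "force": force on the tool from outside, world axes, zero at the start; "torque": the same for the moment, N m; "gripper_width": opening from 0.0 (shut) to 1.0 (fully open); "grasp_force": force on a finger pad.
Only numpy, scipy, OpenCV 4.12 (cv2) and the standard library are available. Lean on these libraries where they do the work, as an engineer would, in place of code of your own. Each camera call takes 0.05 s, during which the arm holds its last target. There are 200 camera calls.

### The job

Take the long sample tube out of the rack and park it, cap up and foot against the toe stop, on the slanted rest; let go of it there, so that you can take it anew by its side. Lay it level in the trough of the roller mixer, midway along the rollers on all four rubber rings with its cap at the end away from the drive housing, let go, and then push the mixer's start button fully down. Do not drop the tube, and leave the short tube, the bottle and the jar where they are.

Things in the scene. Friction and masses are not known exactly. Their poses are not given: they have to be found in the camera images.
- tube_mid (a point): Centre (half-way up, on the axis) of the long sample tube: closed cylinder 115 mm long, 32 mm in diameter throughout, grey with a paper label, the top 22 mm a ribbed red screw cap; foot chamfered 3 mm; 60 to 110 g. Its z axis runs along the tube to the cap. Starts upright in one of the rack's two outer holes, top 65 mm above the rack.
- tube_cap (a point): Centre of the flat top of the long tube's cap, 57.5 mm from the tube's centre along its z axis.
- short_tube_mid (a point): Centre of the short tube: same look and diameter as the long one but only 85 mm long, standing in the other outer hole of the rack. Leave it there.
- rack: Fixed white block 80 mm (x) by 220 mm (y) by 60 mm high, origin at the centre of its underside, with three round holes 35 mm wide and 50 mm deep in a row along its y axis at y = -75, 0 and +75 mm; the middle one is empty.
- rest_cradle: Sloped part of the slanted rest. Tilted frame: y points up the 45 degree slope, x level across it, z out of the sloped face. Origin 35 mm above the table at the lower end of two steel rails, 6 mm in diameter, that run from y = 0 to 80 mm at x = -10 and +10 mm, z = 0. A toe stop, 26 mm wide, its face at y = 0, stands across the lower end up to z = 28 mm.
- rest_seat (a point): Where the long tube's centre lies when it is parked on the rest (foot on the toe stop, cap up the slope): x 0, y 57.5, z 16 mm in the rest_cradle frame. The cap end then sticks out 35 mm past the rails. Axes as rest_cradle.
- rest: The whole slanted rest: fixed aluminium, base plate 100 x 130 x 8 mm, origin at the centre of its underside. Rails and block together are at most 26 mm wide, narrower than the tube, so fingers can pass down on both sides of it as far as the base plate.
- mixer: Roller mixer, fixed, white. Origin on its underside below the middle of the trough; z up, y along the rollers. Two level rollers that do not turn: steel shafts 10 mm thick at x = -18 and +18 mm, 50 mm up, each with two rubber rings 24 mm in diameter, 20 mm wide, centred at y = -38 and +38 mm. Base 130 mm wide, 22 mm high.
- trough (a point): Where the long tube's centre lies when it is laid in the trough: midway along the rollers, 71 mm above the mixer's underside, the tube along y (axes as mixer), cap to +y. Between the rings (28 mm either way along y) nothing is higher than the shafts' tops, 16 mm below this point, so there is room for fingers.
- start_top (a point): Centre of the top of the white start button, 26 mm in diameter, on top of the mixer's drive housing (130 mm wide, 83 mm high, y = -85 to -160 mm in the mixer frame). Pushed straight down, it springs back. The bracket at the mixer's other, open end is 56 mm high, lower than the lying tube.
- start (a joint): Travel of the start button in m: 0 up, 0.005 fully down (about 4 N).
- bottle: White reagent bottle with red cap, 60 mm in diameter, 130 mm high, origin at the centre of its underside. Bystander.
- jar: White jar, 56 mm in diameter, 60 mm high, origin at the centre of its underside. Bystander.
There are look-alikes about, which are no part of the job. There is more than one size of the rest; the job needs the smaller.

How it is judged:
On the way, in this order (a step that is already met when the one before it is completed fails the run):
1. the long tube is parked on the slanted rest, cap up, foot at the toe stop, and let go (x of tube_mid in the frame of rest_cradle between -0.006 and 0.006 m and y of tube_mid in the frame of rest_cradle between 0.048 and 0.068 m and z of tube_mid in the frame of rest_cradle between 0.011 and 0.021 m and x of tube_cap in the frame of rest_cradle between -0.01 and 0.01 m and y of tube_cap in the frame of rest_cradle between 0.1 and 0.126 m and z of tube_cap in the frame of rest_cradle between 0.009 and 0.023 m and contact force between each of the arm, the fingers and tube below 0.05 N and linear speed of tube below 0.03 m/s and angular speed of tube below 0.5 rad/s), for 0.2 s.
2. the long tube lies on the mixer's rings, cap away from the housing, and is let go (x of tube_mid in the frame of mixer between -0.006 and 0.006 m and y of tube_mid in the frame of mixer between -0.02 and 0.02 m and z of tube_mid in the frame of mixer between 0.066 and 0.076 m and x of tube_cap in the frame of mixer between -0.01 and 0.01 m and y of tube_cap in the frame of mixer above 0.03 m and z of tube_cap in the frame of mixer between 0.063 and 0.079 m and contact force between each of the arm, the fingers and tube below 0.05 N and linear speed of tube below 0.03 m/s and angular speed of tube below 0.5 rad/s), for 0.2 s.
3. the start button is pushed down while the tube lies on the mixer (x of tube_mid in the frame of mixer between -0.006 and 0.006 m and y of tube_mid in the frame of mixer between -0.02 and 0.02 m and z of tube_mid in the frame of mixer between 0.066 and 0.076 m and x of tube_cap in the frame of mixer between -0.01 and 0.01 m and y of tube_cap in the frame of mixer above 0.03 m and z of tube_cap in the frame of mixer between 0.063 and 0.079 m and value of joint start above 0.004 m), for 0.03 s.
At the end, for the whole second after the job is handed in: The long tube lies still and released in the trough, level within 8 mm: centre within 6 mm across and 20 mm along of the middle, 66 to 76 mm above the mixer's underside; cap end within 10 mm across, away from the housing. The button was pushed 4 mm or more and is up again (all of step 2 and value of joint start below 0.002 m); the robot touches nothing.
It fails at once if the long tube is dropped (moves faster than 0.6 m/s while not held) (contact force between each of the arm, the fingers and tube below 0.05 N and linear speed of tube above 0.6 m/s).
It fails at once if the short tube is moved more than 30 mm (distance of short_tube_mid from where it was at the start of the episode above 0.03 m).
It fails at once if the bottle is moved more than 30 mm (distance of bottle from where it was at the start of the episode above 0.03 m).
It fails at once if the jar is moved more than 30 mm (distance of jar from where it was at the start of the episode above 0.03 m).
It also fails if it takes over 64 s, if anything falls off the work surface, if the arm or the gripper's body presses on something with over 40 N, if the wrist force passes 120 N, or if a joint passes its speed limit or range.

## Working session

There is one attempt and no reset: what is moved stays moved. The work goes in short steps, Python scripts to look and compute and a shell command to move; the robot and the scene stay as the last step left them, time stands still between calls to the robot, and variables do not carry over. Pictures are saved under pics/ and viewed, at most 10 in all, crops included, and the job is handed in when it is done.

```bash
mkdir -p pics; ls
cat > h.py <<'E'
import numpy as np, cv2
from scipy.spatial.transform import Rotation as R
from station import telemetry, cams, manip, finder
def cloud(p):
    d=p["depth"]; v,u=np.mgrid[:480,:640]
    c=np.stack([(u-p["cx"])/p["fx"]*d,(v-p["cy"])/p["fy"]*d,d],-1)
    T=np.linalg.inv(p["camera_from_world"])
    w=c@T[:3,:3].T+T[:3,3]; w[d==0]=np.nan
    return w
def save(p,n): cv2.imwrite("pics/"+n,p["frame"][:,:,::-1])
E
python3 - <<'E'
from h import *
for n in ["top","side"]:
    p=cams.grab_frame(n); save(p,n+"0.png"); w=cloud(p); np.savez(n+"0.npz",w=w,f=p["frame"])
    print(n,np.linalg.inv(p["camera_from_world"])[:3,3].round(3),p["fx"])
    for l in ["tube_mid","short_tube_mid","rack","rest","mixer","start_top","bottle","jar"]:
        for r in finder.cut_out(p,l):
            m=r["mask"]; q=w[m]; q=q[~np.isnan(q[:,0])]
            print(l,round(r["score"],2),np.round(r["xy"]),m.sum(),np.round(np.median(q,0),3),np.round(np.percentile(q,2,axis=0),3),np.round(np.percentile(q,98,axis=0),3))
E
```

```text
pics
top [0.431 0.101 1.364] 474.9566749236265
tube_mid 0.36 [329. 276.] 325 [0.503 0.055 0.056] [0.486 0.011 0.009] [0.519 0.099 0.092]
short_tube_mid 0.64 [221. 280.] 144 [0.474 0.342 0.093] [0.46  0.33  0.055] [0.49  0.359 0.1  ]
rack 0.74 [253. 280.] 2078 [0.483 0.273 0.059] [0.44  0.165 0.008] [0.529 0.377 0.064]
rack 0.18 [275. 276.] 135 [0.492 0.195 0.124] [0.478 0.182 0.063] [0.506 0.21  0.129]
rest 0.72 [158. 277.] 3088 [0.488 0.532 0.012] [0.425 0.454 0.005] [0.558 0.628 0.12 ]
rest 0.68 [322. 274.] 1620 [0.498 0.07  0.008] [0.447 0.008 0.001] [0.553 0.134 0.086]
mixer 0.91 [433. 282.] 4414 [ 0.486 -0.242  0.045] [ 0.407 -0.348  0.001] [ 0.565 -0.117  0.097]
mixer 0.58 [277. 274.] 123 [0.493 0.196 0.124] [0.478 0.182 0.088] [0.506 0.21  0.129]
mixer 0.22 [326. 275.] 320 [0.503 0.058 0.056] [0.486 0.014 0.007] [0.521 0.099 0.092]
start_top 0.5 [463. 297.] 44 [ 0.441 -0.301  0.103] [ 0.433 -0.311  0.097] [ 0.449 -0.293  0.106]
bottle 0.58 [318. 202.] 420 [0.694 0.088 0.091] [0.676 0.062 0.022] [0.726 0.113 0.133]
jar 0.85 [366. 213.] 340 [ 0.679 -0.054  0.058] [ 0.658 -0.079 
[... 292 characters left out ...]
410 [0.509 0.061 0.053] [0.487 0.011 0.024] [0.524 0.1   0.089]
rack 0.72 [406. 305.] 4265 [0.509 0.291 0.055] [0.439 0.171 0.001] [0.536 0.384 0.062]
rest 0.85 [342. 256.] 1649 [0.512 0.08  0.009] [0.454 0.015 0.003] [0.554 0.134 0.086]
rest 0.85 [486. 401.] 7275 [0.506 0.561 0.011] [0.428 0.457 0.002] [0.562 0.631 0.119]
mixer 0.74 [289. 186.] 3748 [ 0.501 -0.239  0.044] [ 0.417 -0.345  0.001] [ 0.573 -0.11   0.095]
mixer 0.39 [251. 247.] 664 [ 0.693 -0.041  0.04 ] [ 0.665 -0.082 -0.   ] [ 0.713 -0.027  0.062]
bottle 0.75 [272. 279.] 1283 [0.715 0.106 0.071] [0.685 0.077 0.006] [0.736 0.119 0.13 ]
jar 0.93 [252. 248.] 647 [ 0.693 -0.04   0.042] [ 0.665 -0.077  0.002] [ 0.713 -0.027  0.062]
```

Run:
```python
import cv2
a=cv2.imread("pics/top0.png")[170:400,110:510]
cv2.imwrite("pics/t1.png",cv2.resize(a,None,fx=2,fy=2,interpolation=cv2.INTER_CUBIC))
a=cv2.imread("pics/side0.png")[120:480,200:560]
cv2.imwrite("pics/s1.png",cv2.resize(a,None,fx=1.65,fy=1.65,interpolation=cv2.INTER_CUBIC))
```

```text
(no output)
```

View pics/t1.png

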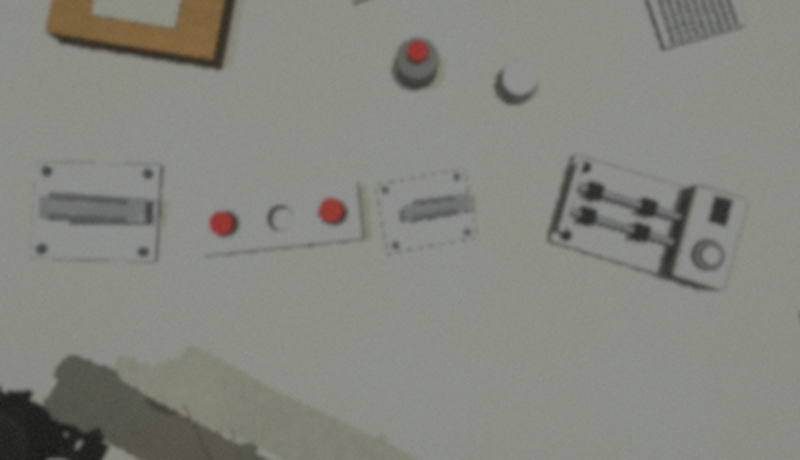

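View pics/s1.png

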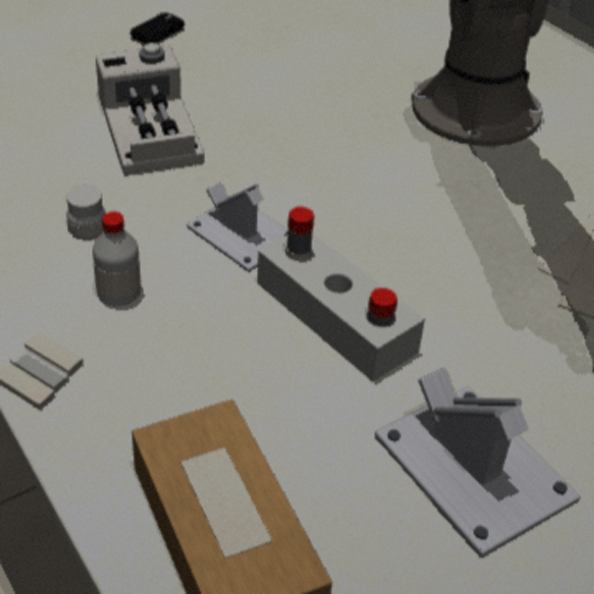

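The long tube stands at crop (332,211) of the top view, nearest the small rest at (425,205). The short one is at (222,223), the large look-alike rest is on the left, and the mixer is at (650,225) with its housing to the right (-y). Next I'll measure yaw and slope from the clouds.

Run:
```python
from h import *
W={n:np.load(n+"0.npz")["w"].reshape(-1,3) for n in ["top","side"]}
def sel(w,lo,hi): return w[np.all((w>lo)&(w<hi),1)]
def rect(q):
    (c,s,a)=cv2.minAreaRect((q[:,:2]*1000).astype(np.float32)); return np.round(c,1),np.round(s,1),round(a,1)
for n,w in W.items():
    q=sel(w,[.42,-.01,.004],[.58,.15,.014]); print(n,"rest plate",len(q),rect(q),np.median(q[:,2]))
    q=sel(w,[.42,-.01,.025],[.58,.15,.13])
    u,s,v=np.linalg.svd(q-q.mean(0),full_matrices=False); print(" upper",len(q),q.mean(0).round(4),v.round(3).tolist())
    for y in np.arange(0,.12,.01):
        k=q[(q[:,1]>=y)&(q[:,1]<y+.01)]
        if len(k)>3: print("  y%.3f"%y,len(k),np.round([k[:,0].min(),k[:,0].max(),k[:,0].mean(),k[:,2].min(),k[:,2].max(),np.median(k[:,2])],3))
    q=sel(w,[.38,-.4,.012],[.6,-.08,.03]); print(n,"mixer base",len(q),rect(q))
    q=sel(w,[.38,-.4,.076],[.6,-.08,.09]); print(n,"mixer housing",len(q),rect(q),np.median(q[:,2]))
    q=sel(w,[.38,-.4,.091],[.6,-.08,.12]); print(n,"button",len(q),rect(q),np.percentile(q[:,2],[50,95]))
    q=sel(w,[.38,-.25,.04],[.6,-.08,.068]); print(n,"rollers",len(q),rect(q))
    q=sel(w,[.44,.15,.118],[.55,.25,.14]); print(n,"cap",len(q),rect(q),cv2.minEnclosingCircle((q[:,:2]*1000).astype(np.float32)),np.median(q[:,2]))
    q=sel(w,[.42,.15,.056],[.56,.4,.064]); print(n,"rack",len(q),rect(q))
```

```text
top rest plate 1180 (array([499.7,  70.1]), array([158.4, 158.9]), 89.9) 0.007497620273512751
 upper 317 [0.503  0.0537 0.0613] [[-0.17, 0.833, 0.526], [-0.415, -0.545, 0.729], [0.894, -0.094, 0.438]]
  y0.000 5 [0.5   0.511 0.505 0.049 0.055 0.052]
  y0.010 38 [0.497 0.524 0.511 0.04  0.058 0.05 ]
  y0.020 39 [0.495 0.522 0.509 0.03  0.047 0.042]
  y0.030 30 [0.494 0.519 0.507 0.031 0.053 0.04 ]
  y0.040 36 [0.493 0.516 0.505 0.038 0.063 0.048]
  y0.050 30 [0.49  0.515 0.503 0.048 0.069 0.058]
  y0.060 38 [0.487 0.515 0.501 0.059 0.083 0.069]
  y0.070 30 [0.486 0.511 0.499 0.066 0.093 0.078]
  y0.080 38 [0.486 0.51  0.497 0.081 0.094 0.087]
  y0.090 30 [0.486 0.505 0.495 0.075 0.089 0.083]
top mixer base 1955 (array([ 489.2, -231.5]), array([232.7, 130.9]), 73.8)
top mixer housing 1119 (array([ 466. , -309.4]), array([ 75.4, 129.6]), 73.7) 0.08177359589036537
top button 182 (array([ 442.2, -302.3]), array([40.6, 39.7]), 11.0) [0.09687914 0.10557706]
top rollers 647 (array([ 502.5, -188.7]), array([138.8,  99.5]), 74.6)
top cap 114 (array([492.3, 197.5]), array([30.7, 29.4]), 46.0) (
[... 690 characters left out ...]

  y0.080 115 [0.486 0.512 0.502 0.025 0.093 0.058]
  y0.090 116 [0.485 0.509 0.5   0.025 0.091 0.074]
  y0.100 10 [0.489 0.505 0.497 0.077 0.082 0.079]
side mixer base 1241 (array([ 491.5, -228.8]), array([241. , 131.3]), 73.6)
side mixer housing 633 (array([ 469.2, -306.1]), array([ 84. , 129.8]), 73.1) 0.08207655100083566
side button 108 (array([ 445.7, -295.6]), array([37.4, 38.3]), 70.2) [0.0973745  0.10501983]
side rollers 662 (array([ 504.8, -184.8]), array([143.7,  99.9]), 74.2)
side cap 145 (array([494.5, 199.5]), array([33. , 32.3]), 60.4) ((495.6092834472656, 197.2947235107422), 18.481307983398438) 0.1239663694454054
side rack 2132 (array([485., 272.]), array([ 85.2, 223. ]), 7.0)
```

```bash
cat >> h.py <<'E'
def frame(zaxis,yaxis):
    z=np.array(zaxis,float); z/=np.linalg.norm(z); y=np.array(yaxis,float); y-=z*(y@z); y/=np.linalg.norm(y)
    return np.stack([np.cross(y,z),y,z],1)
def plan(pos,Rt,N=8,start=None):
    s=telemetry.state()
    p0,R0=(np.array(s["tool_pos"]),R.from_rotvec(s["tool_rot"])) if start is None else start
    Rt=R.from_matrix(Rt)
    rv=(R0.inv()*Rt).as_rotvec()
    M=sum(R.from_rotvec(rv*k/N).as_matrix() for k in range(N))
    t=np.linalg.solve(M,R0.inv().apply(np.array(pos)-p0))
    print("N",N,"row",np.round(t,4).tolist(),np.round(np.degrees(rv)/N,2).tolist(),"|t|mm %.1f |r| %.1f"%(1e3*np.linalg.norm(t),np.degrees(np.linalg.norm(rv)/N)))
    return np.array(pos),Rt
def st():
    s=telemetry.state(); print("t",s["time_s"],"p",np.round(s["tool_pos"],4),"q",np.round(s["qpos"],2),"F",np.round(s["force"],1),"w",round(s["gripper_width"],3),"g",round(s["grasp_force"],1)); print(R.from_rotvec(s["tool_rot"]).as_matrix().round(3).tolist())
E
python3 - <<'E'
from h import *
st()
p=cams.grab_frame("wrist"); T=np.linalg.inv(p["camera_from_world"]); print(T.round(3),p["fx"])
y=np.radians(11); ya=[np.cos(y),np.sin(y),0]
for s in (1,-1): plan([.44,.14,.36],frame([0,0,-1],s*np.array(ya)),8)
E
```

```text
t 0.9 p [0.245  0.4924 0.2503] q [-1.15  0.31  0.01  1.51 -0.    1.32 -0.03] F [-0.3 -0.1  0.5] w 0.999 g 0.0
[[-0.895, 0.445, 0.0], [0.445, 0.895, -0.0], [-0.0, 0.0, -1.0]]
[[ 0.444  0.858  0.257  0.181]
 [ 0.896 -0.425 -0.128  0.525]
 [-0.     0.287 -0.958  0.375]
 [ 0.     0.     0.     1.   ]] 353.09750968640515
N 8 row [-0.0511, -0.0105, -0.0137] [0.0, 0.0, 6.57] |t|mm 53.9 |r| 6.6
N 8 row [0.0004, -0.0622, -0.0137] [-0.0, 0.0, -15.93] |t|mm 63.7 |r| 15.9
```

```bash
python3 -m creep '[[[-0.051,-0.0105,-0.0137,0,0,6.57],[-0.051,-0.0105,-0.0137,0,0,6.57],[-0.051,-0.0105,-0.0137,0,0,6.57],[-0.051,-0.0105,-0.0137,0,0,6.57],[-0.051,-0.0105,-0.0137,0,0,6.57],[-0.051,-0.0105,-0.0137,0,0,6.57],[-0.051,-0.0105,-0.0137,0,0,6.57],[-0.051,-0.0105,-0.0137,0,0,6.57]]]' 0
python3 - <<'E'
from h import *
st()
p=cams.grab_frame("wrist"); save(p,"w1.png"); w=cloud(p); np.savez("w1.npz",w=w,f=p["frame"])
E
```

```text
time_s: 1.95
tool_pos: [0.44, 0.1384, 0.3604]
tool_rot: [2.003, 2.419, 0.001]
force: [0.5, 1.0, 0.3]
gripper_width: 0.999
grasp_force: 0.0
t 1.95 p [0.44   0.1384 0.3604] q [-0.7   0.09  0.39  1.53 -0.03  1.53 -0.12] F [0.5 1.  0.3] w 0.999 g 0.0
[[-0.186, 0.982, 0.001], [0.982, 0.186, 0.0], [-0.0, 0.001, -1.0]]
```

View pics/w1.png

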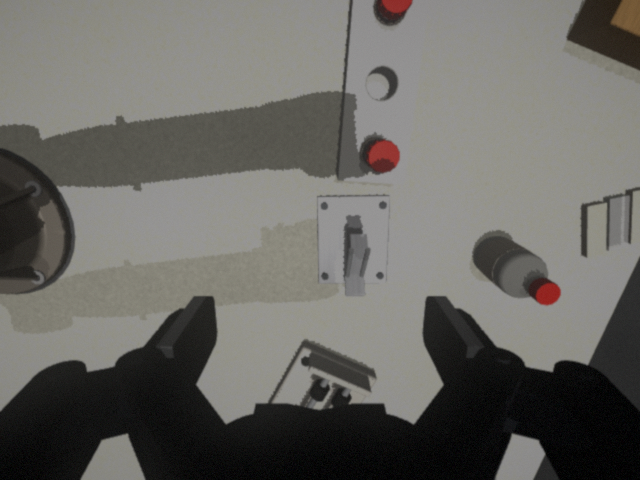

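The wrist view shows the small rest's plate at (318–388, 195–283), the long tube's cap at (383,156), and the rack above it.

Run:
```python
from h import *
d=np.load("w1.npz"); w=d["w"]; f=d["f"]
def rect(q):
    (c,s,a)=cv2.minAreaRect((q[:,:2]*1000).astype(np.float32)); return np.round(c,1),np.round(s,1),round(a,1)
# plate: bright pixels region by depth
sub=np.zeros((480,640),bool); sub[185:300,305:400]=1
m=sub&(w[...,2]>.0045)&(w[...,2]<.012)
m=cv2.morphologyEx(m.astype(np.uint8),cv2.MORPH_OPEN,np.ones((5,5)))
n,l,s,_=cv2.connectedComponentsWithStats(m); k=1+np.argmax(s[1:,4]); print(s[k]); print("plate",rect(w[l==k]))
q=w[sub&(w[...,2]>.03)&(w[...,2]<.11)]
for y in np.arange(-.01,.12,.01):
    k=q[(q[:,1]>=y)&(q[:,1]<y+.01)]
    if len(k)>3: print("  y%.3f"%y,len(k),np.round([k[:,0].min(),k[:,0].max(),k[:,0].mean(),k[:,2].min(),k[:,2].max(),np.median(k[:,2])],3))
sub[:]=0; sub[130:180,350:410]=1
q=w[sub&(w[...,2]>.118)&(w[...,2]<.135)]; print("cap",len(q),rect(q),cv2.minEnclosingCircle((q[:,:2]*1000).astype(np.float32)),np.median(q[:,2]))
```

```text
[ 317  195   73   89 4833]
plate (array([501.9,  70.6]), array([100. , 130.2]), 11.7)
  y0.000 6 [0.502 0.51  0.506 0.054 0.055 0.054]
  y0.010 177 [0.499 0.526 0.512 0.043 0.057 0.052]
  y0.020 186 [0.498 0.525 0.511 0.035 0.05  0.042]
  y0.030 97 [0.496 0.523 0.51  0.031 0.051 0.039]
  y0.040 82 [0.493 0.52  0.507 0.041 0.061 0.05 ]
  y0.050 95 [0.492 0.518 0.505 0.039 0.071 0.06 ]
  y0.060 101 [0.489 0.516 0.503 0.038 0.082 0.07 ]
  y0.070 122 [0.487 0.514 0.5   0.04  0.091 0.08 ]
  y0.080 182 [0.487 0.512 0.497 0.03  0.096 0.089]
  y0.090 196 [0.486 0.51  0.497 0.03  0.093 0.083]
  y0.100 25 [0.492 0.505 0.5   0.076 0.081 0.079]
cap 834 (array([494.6, 197.3]), array([31.8, 32.4]), 21.0) ((495.20306396484375, 197.2171173095703), 16.720693588256836) 0.12553031297660705
```

Run:
```python
from h import *
yaw=np.radians(11.7); h=np.array([-np.sin(yaw),np.cos(yaw)]); xr=np.array([np.cos(yaw),np.sin(yaw)])
for n in ["w1","top0","side0"]:
    w=np.load(n+".npz")["w"].reshape(-1,3); d=w[:,:2]-[.501,.0704]; S=d@h; X=d@xr; z=w[:,2]
    k=(abs(X)<16)&(S>-.08)&(S<.06)&(z>.02)&(z<.12)&(abs(X)<.02)
    S,X,z=S[k],X[k],z[k]
    print(n,"X range",np.percentile(X,[1,99]).round(4))
    r=(S>-.02)&(S<.012)&(abs(abs(X)-.01)<.003)
    v=z[r]-S[r]; print(" z-S pct",np.percentile(v,[50,70,80,90,95,98]).round(4), "s0=",(.0392-np.percentile(v,90)).round(4))
    for a,b in zip(np.arange(-.075,-.02,.005),np.arange(-.07,-.015,.005)):
        q=z[(S>a)&(S<b)]; 
        if len(q)>2: print("  S%.3f"%a,len(q),q.min().round(3),np.median(q).round(3),q.max().round(3),end=";")
    print()
```

```text
w1 X range [-0.0119  0.0131]
 z-S pct [0.0792 0.0798 0.08   0.0803 0.0805 0.0808] s0= -0.0411
  S-0.065 22 0.053 0.054 0.055;  S-0.060 93 0.046 0.053 0.057;  S-0.055 101 0.043 0.048 0.052;  S-0.050 94 0.038 0.043 0.047;  S-0.045 80 0.034 0.038 0.043;  S-0.040 43 0.031 0.036 0.045;  S-0.035 39 0.037 0.042 0.05;  S-0.030 44 0.043 0.047 0.055;  S-0.025 46 0.023 0.053 0.06;
top0 X range [-0.0141  0.0112]
 z-S pct [0.0767 0.0782 0.0797 0.0809 0.0816 0.0832] s0= -0.0417
  S-0.065 9 0.047 0.051 0.055;  S-0.060 20 0.048 0.052 0.056;  S-0.055 18 0.04 0.047 0.058;  S-0.050 18 0.04 0.043 0.046;  S-0.045 17 0.031 0.039 0.045;  S-0.040 18 0.03 0.038 0.045;  S-0.035 15 0.033 0.041 0.049;  S-0.030 16 0.039 0.045 0.054;  S-0.025 16 0.045 0.052 0.06;
side0 X range [-0.0117  0.0144]
 z-S pct [0.0556 0.0661 0.0715 0.0761 0.0775 0.0783] s0= -0.0369
  S-0.065 4 0.051 0.051 0.053;  S-0.060 29 0.04 0.05 0.056;  S-0.055 27 0.039 0.047 0.056;  S-0.050 29 0.03 0.041 0.049;  S-0.045 24 0.034 0.039 0.047;  S-0.040 13 0.021 0.031 0.04;  S-0.035 14 0.021 0.034 0.045;  S-0.030 17 0.021 0.036 0.052;  S-0.025 16 0.021 0.043 0.057;
```

```bash
cat >> h.py <<'E'
yaw=np.radians(11.7); h=np.array([-np.sin(yaw),np.cos(yaw),0]); xr=np.array([np.cos(yaw),np.sin(yaw),0]); Z=np.array([0,0,1.])
a=(h+Z)/2**.5; n=(Z-h)/2**.5; C=np.array([.5033,.0594,.0870])
D=frame(-Z,xr)
E
python3 - <<'E'
from h import *
s=plan([.4945,.1973,.20],D,6); plan([.4945,.1973,.12],D,2,s)
E
```

```text
N 6 row [0.0097, 0.0106, 0.0272] [0.04, 0.05, -0.31] |t|mm 30.7 |r| 0.3
N 2 row [0.0, 0.0, 0.04] [0.0, 0.0, 0.0] |t|mm 40.0 |r| 0.0
```

```bash
python3 -m creep '[[[0.0097,0.0106,0.0272,0,0,-0.2],[0.0097,0.0106,0.0272,0,0,-0.2],[0.0097,0.0106,0.0272,0,0,-0.2],[0.0097,0.0106,0.0272,0,0,-0.2],[0.0097,0.0106,0.0272,0,0,-0.2],[0.0097,0.0106,0.0272,0,0,-0.2],[0,0,0.02,0,0,0],[0,0,0.02,0,0,0]]]'
python3 - <<'E'
from h import *
st(); plan([.4945,.1973,.097],D,3)
E
```

```text
time_s: 3.0
tool_pos: [0.4902, 0.2104, 0.1558]
tool_rot: [-1.972, -2.446, 0.0]
force: [0.5, -0.2, 0.5]
gripper_width: 0.998
grasp_force: 0.0
t 3.0 p [0.4902 0.2104 0.1558] q [-0.7   0.36  0.35  1.71 -0.13  1.1  -0.1 ] F [ 0.5 -0.2  0.5] w 0.998 g 0.0
[[-0.212, 0.977, -0.0], [0.977, 0.212, -0.0], [-0.0, -0.0, -1.0]]
N 3 row [-0.0046, 0.0005, 0.0196] [-0.0, 0.0, 0.18] |t|mm 20.1 |r| 0.2
```

```bash
python3 -m creep '[[[0,0,0,0,0,0],[0,0,0,0,0,0],[0,0,0,0,0,0],[0,0,0,0,0,0],[0,0,0,0,0,0],[0,0,0,0,0,0],[0,0,0,0,0,0],[0,0,0,0,0,0]]]'
python3 - <<'E'
from h import *
st(); plan([.4945,.1973,.097],D,5)
E
```

```text
time_s: 4.0
tool_pos: [0.4903, 0.21, 0.1566]
tool_rot: [-1.973, -2.445, 0.0]
force: [0.7, 0.0, 0.4]
gripper_width: 0.997
grasp_force: 0.0
t 4.0 p [0.4903 0.21   0.1566] q [-0.7   0.36  0.35  1.71 -0.13  1.1  -0.1 ] F [0.7 0.  0.4] w 0.997 g 0.0
[[-0.211, 0.977, -0.0], [0.977, 0.211, -0.0], [-0.0, -0.0, -1.0]]
N 5 row [-0.0026, 0.0003, 0.0119] [-0.0, 0.0, 0.1] |t|mm 12.2 |r| 0.1
```

```bash
python3 -m creep '[[[-0.0066,0.0006,0,0,0,0.25],[-0.0066,0.0006,0,0,0,0.25],[0,0,0.015,0,0,0],[0,0,0.015,0,0,0],[0,0,0.015,0,0,0],[0,0,0.0146,0,0,0],[0,0,0,0,0,0],[0,0,0,0,0,0]]]'
python3 - <<'E'
from h import *
st(); plan([.4945,.1973,.097],D,1)
p=cams.grab_frame("side"); save(p,"s2.png"); p=cams.grab_frame("top"); w=cloud(p).reshape(-1,3)
st()
E
```

```text
time_s: 5.0
tool_pos: [0.4946, 0.1974, 0.0973]
tool_rot: [1.983, 2.436, 0.001]
force: [0.6, -0.2, 0.0]
gripper_width: 0.997
grasp_force: 0.0
t 5.0 p [0.4946 0.1974 0.0973] q [-0.67  0.42  0.34  1.78 -0.17  0.96 -0.06] F [ 0.6 -0.2  0. ] w 0.997 g 0.0
[[-0.203, 0.979, 0.001], [0.979, 0.203, 0.0], [0.0, 0.001, -1.0]]
N 1 row [-0.0001, -0.0001, 0.0003] [0.04, -0.0, -0.01] |t|mm 0.3 |r| 0.0
t 5.1 p [0.4949 0.1976 0.0978] q [-0.67  0.42  0.34  1.78 -0.17  0.96 -0.06] F [-0.4  0.  -1. ] w 0.998 g 0.0
[[-0.203, 0.979, 0.002], [0.979, 0.203, 0.001], [0.0, 0.002, -1.0]]
```

```bash
python3 -m creep '[[[0,0,0,0,0,0],[0,0,0,0,0,0],[0,0,0,0,0,0],[0,0,0,0,0,0],[0,0,0,0,0,0],[0,0,0,0,0,0],[0,0,0,0,0,0],[0,0,0,0,0,0]]]' 1
python3 - <<'E'
from h import *
st()
up=plan([.4945,.1973,.185],D,3)
T=frame(-a,xr)
g=C+.0295*a
plan(g+.060*n+.01*a,T,6,up); print(g)
E
```

```text
time_s: 6.1
tool_pos: [0.4945, 0.1974, 0.0974]
tool_rot: [1.984, 2.436, 0.001]
force: [0.2, 0.0, 4.0]
gripper_width: 0.355
grasp_force: 59.2
t 6.1 p [0.4945 0.1974 0.0974] q [-0.67  0.42  0.34  1.78 -0.17  0.96 -0.06] F [0.2 0.  4. ] w 0.355 g 59.2
[[-0.203, 0.979, 0.001], [0.979, 0.203, 0.0], [0.0, 0.001, -1.0]]
N 3 row [-0.0, -0.0, -0.0292] [0.01, -0.0, -0.0] |t|mm 29.2 |r| 0.0
N 6 row [-0.023, -0.0032, 0.0128] [-0.0, -7.5, 0.0] |t|mm 26.5 |r| 7.5
[0.49906993 0.07982625 0.10785965]
```

```bash
python3 -m creep '[[[0,0,-0.02,0,0,0],[0,0,-0.022,0,0,0],[0,0,-0.023,0,0,0],[0,0,-0.023,0,0,0],[-0.023,-0.0032,0.0128,0,-7.5,0],[-0.023,-0.0032,0.0128,0,-7.5,0],[-0.023,-0.0032,0.0128,0,-7.5,0],[0,0,0,0,0,0]]]'
python3 - <<'E'
from h import *
st()
plan(C+.0295*a+.060*n+.01*a,frame(-a,xr),3)
E
```

```text
time_s: 7.1
tool_pos: [0.4999, 0.1302, 0.1562]
tool_rot: [1.771, 2.192, -0.344]
force: [0.8, 4.8, -0.1]
gripper_width: 0.361
grasp_force: 61.2
t 7.1 p [0.4999 0.1302 0.1562] q [-0.87  0.4   0.44  1.73  0.23  1.14 -0.35] F [ 0.8  4.8 -0.1] w 0.361 g 61.2
[[-0.194, 0.978, 0.082], [0.905, 0.21, -0.369], [-0.378, 0.003, -0.926]]
N 3 row [-0.0248, -0.0038, 0.0137] [0.13, -7.6, 0.09] |t|mm 28.6 |r| 7.6
```

```bash
python3 -m creep '[[[-0.0186,-0.0028,0.0103,0.1,-5.7,0.07],[-0.0186,-0.0028,0.0103,0.1,-5.7,0.07],[-0.0186,-0.0028,0.0103,0.1,-5.7,0.07],[-0.0186,-0.0028,0.0103,0.1,-5.7,0.07],[0,0,0,0,0,0],[0,0,0,0,0,0],[0,0,0,0,0,0],[0,0,0,0,0,0]]]'
python3 - <<'E'
from h import *
st()
T=frame(-a,xr); s=plan(C+.0295*a+.060*n+.01*a,T,1)
plan(C+.0295*a+.008*n+.006*a,T,6)
p=cams.grab_frame("side"); save(p,"s3.png"); w=cloud(p); np.savez("s3.npz",w=w,f=p["frame"])
for r in finder.cut_out(p,"tube_mid"):
    q=w[r["mask"]]; print(r["score"],r["xy"],np.nanmedian(q,0),np.nanpercentile(q,[2,98],axis=0))
cv2.imwrite("pics/s3c.png",cv2.resize(p["frame"][150:330,260:460,::-1],None,fx=3,fy=3,interpolation=cv2.INTER_CUBIC))
E
```

```text
time_s: 8.1
tool_pos: [0.5054, 0.0385, 0.1593]
tool_rot: [1.557, 1.897, -0.652]
force: [-0.2, 2.2, -0.3]
gripper_width: 0.36
grasp_force: 59.2
t 8.1 p [0.5054 0.0385 0.1593] q [-0.99  0.52  0.55  1.81  0.53  1.18 -0.55] F [-0.2  2.2 -0.3] w 0.36 g 59.2
[[-0.138, 0.981, 0.136], [0.69, 0.194, -0.697], [-0.71, -0.003, -0.704]]
N 1 row [0.0059, 0.0021, -0.0032] [-0.49, 0.25, -0.26] |t|mm 7.0 |r| 0.6
N 6 row [0.0097, 0.0003, 0.0001] [-0.08, 0.04, -0.04] |t|mm 9.7 |r| 0.1
0.92 [349.3, 216.1] [0.50527173 0.08026121 0.13722777] [[0.48388735 0.03266166 0.10489999]
 [0.52072133 0.10487045 0.19584818]]
```

View pics/s3c.png

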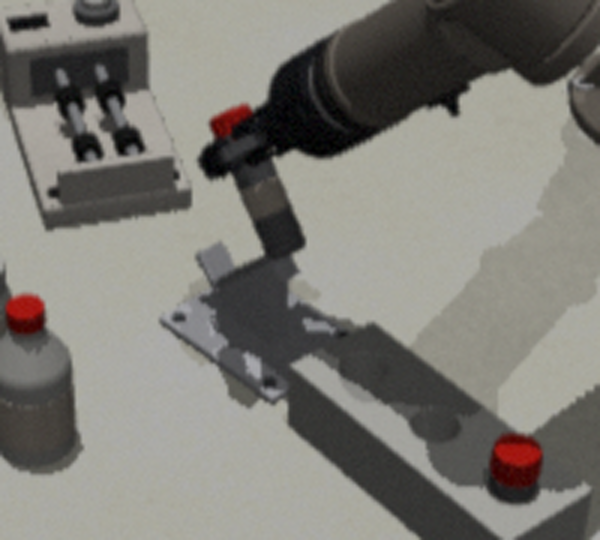

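The picture shows the cap at crop (232,120) and the foot at (290,245). The tube has pivoted in the fingers, with its foot swung toward +y, so it isn't aligned with the tool. I'll measure its tilt and check whether it is still swinging.

```bash
cat >> h.py <<'E'
def tube(names=("side","top")):
    for nm in names:
        p=cams.grab_frame(nm); w=cloud(p)
        for r in finder.cut_out(p,"tube_mid")[:2]:
            m=cv2.erode(r["mask"].astype(np.uint8),np.ones((3,3)))>0
            q=w[m]; q=q[~np.isnan(q[:,0])]
            if len(q)<20: continue
            c=np.median(q,0); q=q[np.linalg.norm(q-c,axis=1)<.08]
            f=p["frame"][m].astype(int); red=w[m][(f[:,0]>1.8*f[:,1])]; oth=w[m][(f[:,0]<1.4*f[:,1])]
            u,s,v=np.linalg.svd(q-q.mean(0),full_matrices=False); d=v[0]
            dr=np.nanmedian(red,0)-np.nanmedian(oth,0) if len(red) and len(oth) else np.zeros(3)
            if d@dr<0: d=-d
            print(nm,round(r["score"],2),np.round(r["xy"]),len(q),"mean",q.mean(0).round(4),"axis",d.round(3),"extent",np.round([((q-q.mean(0))@d).min(),((q-q.mean(0))@d).max()],3),"red",np.round(np.nanmedian(red,0),3) if len(red) else 0)
E
python3 - <<'E'
from h import *
st(); tube()
E
```

```text
t 8.2 p [0.5055 0.0385 0.1593] q [-0.99  0.52  0.55  1.81  0.53  1.18 -0.55] F [ 0.2  1.6 -0.2] w 0.353 g 59.2
[[-0.139, 0.981, 0.136], [0.69, 0.194, -0.697], [-0.71, -0.003, -0.704]]
side 0.96 [350. 215.] 423 mean [0.5046 0.0818 0.1362] axis [ 0.135 -0.571  0.81 ] extent [-0.041  0.073] red [0.517 0.042 0.192]
top 0.61 [336. 268.] 168 mean [0.5031 0.0451 0.1852] axis [ 0.048 -0.796  0.603] extent [-0.031  0.019] red [0.504 0.038 0.191]
```

```bash
python3 -m creep '[[[0,0,0,0,-1,0],[0,0,0,0,-3,0],[0,0,0,0,-4,0],[0,0,0,0,-4,0],[0,0,0,0,-4,0],[0,0,0,0,-3,0],[0,0,0,0,-1,0],[0,0,0,0,0,0]]]'
python3 - <<'E'
from h import *
st(); tube(("side",))
p=cams.grab_frame("top"); w=cloud(p)
cv2.imwrite("pics/t4.png",cv2.resize(p["frame"][220:320,260:400,::-1],None,fx=5,fy=5,interpolation=cv2.INTER_CUBIC))
E
```

```text
time_s: 9.4
tool_pos: [0.5063, 0.04, 0.1594]
tool_rot: [1.336, 1.635, -0.861]
force: [-0.2, 4.7, 4.8]
gripper_width: 0.358
grasp_force: 60.7
t 9.4 p [0.5063 0.04   0.1594] q [-1.12  0.75  0.6   1.79  0.67  1.29 -0.74] F [-0.2  4.7  4.8] w 0.358 g 60.7
[[-0.084, 0.98, 0.178], [0.408, 0.197, -0.892], [-0.909, -0.002, -0.416]]
```

View pics/t4.png

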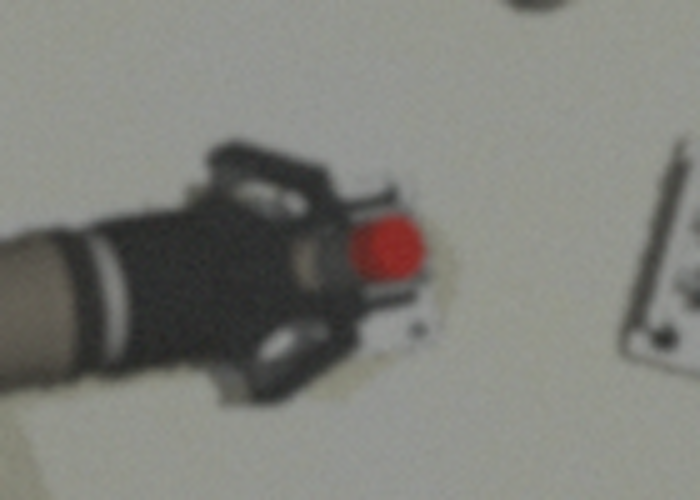

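The top view shows the cap at crop (390,248), with the tube body running left under the palm. The foot is touching the upper end of the rails, which explains the pivoting. I'll lift clear straight up and see how it hangs.

Run:
```python
from h import *
s=telemetry.state(); Rm=R.from_rotvec(s["tool_rot"]); p=np.array(s["tool_pos"])
plan(p+[0,0,.09],frame(-a,xr),6)
```

```text
N 6 row [-0.0126, -0.0, -0.0083] [-0.06, 3.38, -0.02] |t|mm 15.1 |r| 3.4
```

```bash
python3 -m creep '[[[-0.0126,0,-0.0083,0,3.38,0],[-0.0126,0,-0.0083,0,3.38,0],[-0.0126,0,-0.0083,0,3.38,0],[-0.0126,0,-0.0083,0,3.38,0],[-0.0126,0,-0.0083,0,3.38,0],[-0.0126,0,-0.0083,0,3.38,0],[0,0,0,0,0,0],[0,0,0,0,0,0]]]'
python3 - <<'E'
from h import *
st(); tube()
E
```

```text
time_s: 10.55
tool_pos: [0.5044, 0.0389, 0.2478]
tool_rot: [1.559, 1.902, -0.654]
force: [0.2, -0.3, -0.8]
gripper_width: 0.364
grasp_force: 60.0
t 10.55 p [0.5044 0.0389 0.2478] q [-1.02  0.41  0.59  1.72  0.55  1.35 -0.45] F [ 0.2 -0.3 -0.8] w 0.364 g 60.0
[[-0.141, 0.981, 0.133], [0.692, 0.194, -0.695], [-0.708, -0.006, -0.706]]
side 0.82 [352. 180.] 380 mean [0.5033 0.0864 0.2388] axis [ 0.165 -0.769  0.617] extent [-0.041  0.07 ] red [0.514 0.036 0.28 ]
side 0.2 [287. 186.] 1824 mean [ 0.4944 -0.2528  0.0458] axis [ 0.408  0.81  -0.421] extent [-0.064  0.089] red [ 0.501 -0.153  0.057]
top 0.68 [340. 268.] 202 mean [0.5031 0.0427 0.2745] axis [ 0.095 -0.882  0.461] extent [-0.029  0.021] red [0.504 0.034 0.28 ]
```

```bash
python3 -m creep '[[[0,0,0,0,5,0],[0,0,0,0,10,0],[0,0,0,0,10.5,0],[0,0,0,0,10.5,0],[0,0,0,0,10.5,0],[0,0,0,0,10.5,0],[0,0,0,0,10.5,0],[0,0,0,0,10.5,0]]]'
python3 -m creep '[[[0,0,0,0,8,0],[0,0,0,0,4,0],[0,0,0,0,0,-5],[0,0,0,0,0,-10],[0,0,0,0,0,-10],[0,0,0,0,0,-10],[0,0,0,0,0,-10],[0,0,0,0,0,-5]]]'
python3 - <<'E'
from h import *
st(); plan(C+.0295*a+.08*n,frame(-n,-xr),14); tube()
E
```

```text
time_s: 11.75
tool_pos: [0.5059, 0.039, 0.2494]
tool_rot: [-1.68, -2.046, -0.499]
force: [-0.1, -0.3, -2.3]
gripper_width: 0.36
grasp_force: 60.0
time_s: 12.75
tool_pos: [0.5053, 0.0392, 0.2482]
tool_rot: [-0.651, -2.548, -0.978]
force: [0.1, -0.2, -0.3]
gripper_width: 0.363
grasp_force: 60.0
t 12.75 p [0.5053 0.0392 0.2482] q [ 0.06  0.48  0.36  1.56 -0.77  1.67  1.64] F [ 0.1 -0.2 -0.3] w 0.363 g 60.0
[[-0.839, 0.524, -0.142], [0.295, 0.659, 0.692], [0.457, 0.539, -0.708]]
N 14 row [0.002, -0.006, 0.0034] [-0.01, 0.0, -9.31] |t|mm 7.2 |r| 9.3
top 0.89 [339. 282.] 378 mean [0.4696 0.0416 0.294 ] axis [-0.855  0.244  0.457] extent [-0.046  0.033] red 0
```

```bash
python3 -m creep '[[[0,0,0,0,0,5],[0,0,0,0,0,10],[0,0,0,0,0,10.5],[0,0,0,0,0,10.5],[0,0,0,0,0,10.5],[0,0,0,0,0,10.5],[0,0,0,0,0,10.5],[0,0,0,0,0,10.5]]]'
python3 - <<'E'
from h import *
st();
E
```

```text
time_s: 13.95
tool_pos: [0.5056, 0.0394, 0.249]
tool_rot: [-1.93, -1.422, -0.417]
force: [-0.3, 0.1, -0.7]
gripper_width: 0.362
grasp_force: 60.0
t 13.95 p [0.5056 0.0394 0.249 ] q [-0.09  0.51  0.59  1.57 -0.85  1.73  0.34] F [-0.3  0.1 -0.7] w 0.362 g 60.0
[[0.348, 0.927, -0.141], [0.704, -0.159, 0.692], [0.62, -0.34, -0.708]]
```

```bash
python3 -m creep '[[[0,0,0,0,0,10.5],[0,0,0,0,0,10.5],[0,0,0,0,0,10.5],[0,0,0,0,0,10.5],[0,0,0,0,0,10.5],[0,0,0,0,0,10.5],[0,0,0,0,0,10.5],[0,0,0,0,0,10.5]]]'
python3 - <<'E'
from h import *
st(); plan(C+.0295*a+.08*n,frame(-n,-xr),8)
E
```

```text
time_s: 14.95
tool_pos: [0.5056, 0.0395, 0.249]
tool_rot: [-2.364, 0.233, 0.289]
force: [-0.2, -1.2, -0.3]
gripper_width: 0.357
grasp_force: 60.0
t 14.95 p [0.5056 0.0395 0.249 ] q [-0.25  0.58  0.85  1.57 -0.93  1.83 -1.05] F [-0.2 -1.2 -0.3] w 0.357 g 60.0
[[0.958, -0.249, -0.141], [-0.084, -0.717, 0.692], [-0.273, -0.652, -0.708]]
N 8 row [0.0076, 0.0056, 0.0061] [-0.01, -0.02, 8.39] |t|mm 11.2 |r| 8.4
```

```bash
python3 -m creep '[[[0.0076,0.0056,0.006,0,0,8.4],[0.0076,0.0056,0.006,0,0,8.4],[0.0076,0.0056,0.006,0,0,8.4],[0.0076,0.0056,0.006,0,0,8.4],[0.0076,0.0056,0.006,0,0,8.4],[0.0076,0.0056,0.006,0,0,8.4],[0.0076,0.0056,0.006,0,0,8.4],[0.0076,0.0056,0.006,0,0,8.4]]]'
python3 - <<'E'
from h import *
st(); plan(C+.0295*a+.08*n,frame(-n,-xr),1); tube()
p=cams.grab_frame("side"); save(p,"s5.png")
cv2.imwrite("pics/s5c.png",cv2.resize(p["frame"][130:310,260:460,::-1],None,fx=3,fy=3,interpolation=cv2.INTER_CUBIC))
E
```

```text
time_s: 15.95
tool_pos: [0.5113, 0.0238, 0.1643]
tool_rot: [-1.958, 1.595, 0.809]
force: [-0.3, -0.4, -1.0]
gripper_width: 0.359
grasp_force: 60.0
t 15.95 p [0.5113 0.0238 0.1643] q [-0.29  0.79  1.01  1.63 -1.06  1.85 -2.01] F [-0.3 -0.4 -1. ] w 0.359 g 60.0
[[0.144, -0.98, -0.141], [-0.693, -0.201, 0.692], [-0.707, -0.002, -0.708]]
N 1 row [-0.0006, 0.0006, 0.0004] [-0.14, -0.04, 0.01] |t|mm 1.0 |r| 0.1
side 0.78 [332. 190.] 185 mean [0.5171 0.0304 0.183 ] axis [-0.289  0.709  0.643] extent [-0.073  0.022] red [0.516 0.04  0.19 ]
side 0.38 [404. 305.] 2451 mean [0.5034 0.2812 0.0475] axis [-0.083 -0.994  0.068] extent [-0.084  0.073] red 0
top 0.6 [345. 270.] 197 mean [0.5096 0.0228 0.1894] axis [-0.24   0.876  0.418] extent [-0.036  0.02 ] red [0.507 0.033 0.195]
```

View pics/s5c.png

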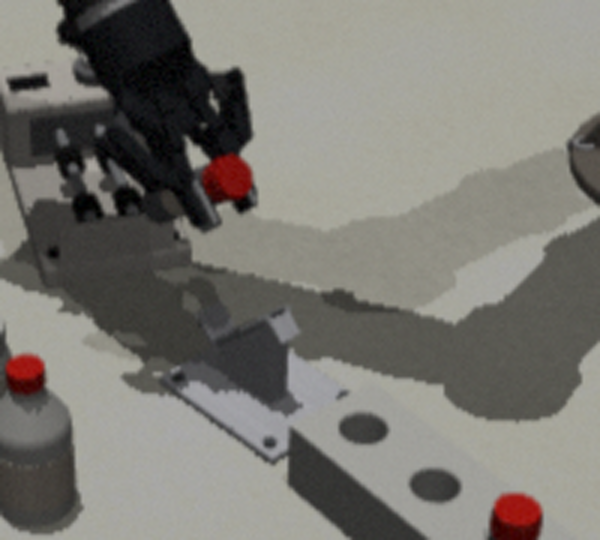

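Run:
```python
from h import *
th=np.radians(6); Tz=-(n*np.cos(th))+np.sin(th)*a   # more horizontal
s=plan(C+.0295*a+.018*n+.004*a,frame(Tz,-xr),7)
```

```text
N 7 row [-0.0002, 0.0002, 0.009] [-0.02, -0.86, 0.07] |t|mm 9.0 |r| 0.9
```

```bash
python3 -m creep '[[[-0.0002,0.0002,0.009,0,-0.86,0],[-0.0002,0.0002,0.009,0,-0.86,0],[-0.0002,0.0002,0.009,0,-0.86,0],[-0.0002,0.0002,0.009,0,-0.86,0],[-0.0002,0.0002,0.009,0,-0.86,0],[-0.0002,0.0002,0.009,0,-0.86,0],[-0.0002,0.0002,0.009,0,-0.86,0],[0,0,0,0,0,0]]]'
python3 - <<'E'
from h import *
st(); th=np.radians(6); T=frame(-(n*np.cos(th))+np.sin(th)*a,-xr)
plan(C+.0295*a+.018*n+.004*a,T,1); plan(C+.0295*a+.004*a+.001*n,T,4); tube()
p=cams.grab_frame("side"); save(p,"s6.png")
cv2.imwrite("pics/s6c.png",cv2.resize(p["frame"][150:310,270:430,::-1],None,fx=3.5,fy=3.5,interpolation=cv2.INTER_CUBIC))
E
```

```text
time_s: 17.2
tool_pos: [0.5002, 0.0704, 0.1229]
tool_rot: [-1.886, 1.528, 0.896]
force: [-0.4, -0.0, -1.0]
gripper_width: 0.364
grasp_force: 60.0
t 17.2 p [0.5002 0.0704 0.1229] q [-0.3   0.84  0.93  1.71 -1.14  1.83 -1.95] F [-0.4 -0.  -1. ] w 0.364 g 60.0
[[0.133, -0.979, -0.156], [-0.614, -0.205, 0.762], [-0.778, -0.006, -0.628]]
N 1 row [-0.0001, -0.0008, -0.0007] [-0.1, 0.07, 0.33] |t|mm 1.1 |r| 0.4
N 4 row [0.0004, -0.0002, 0.0041] [-0.03, 0.02, 0.08] |t|mm 4.1 |r| 0.1
side 0.9 [343. 216.] 224 mean [0.5079 0.0711 0.1382] axis [-0.259  0.661  0.704] extent [-0.07   0.027] red [0.505 0.083 0.15 ]
top 0.69 [324. 272.] 169 mean [0.5009 0.0655 0.1493] axis [-0.189  0.83   0.525] extent [-0.037  0.021] red [0.498 0.074 0.156]
```

View pics/s6c.png

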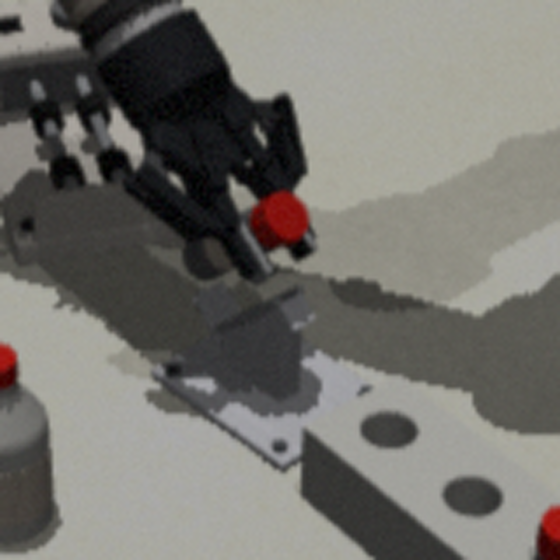

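The tube now lies parallel to the rails (elevation 44.8°), about 17 mm above them: cap at crop (280,218), rails at (255,310). I'll lower it.

```bash
python3 -m creep '[[[0.0004,-0.0003,0.004,0,0,0.1],[0.0004,-0.0002,0.004,0,0,0.1],[0.0004,-0.0002,0.004,0,0,0.1],[0.0004,-0.0002,0.004,0,0,0],[0,0,0,0,0,0],[0.002,0,0,0,0,0],[0.002,0,0,0,0,0],[0,0,0,0,0,0]]]'
python3 - <<'E'
from h import *
def cr(v): v=np.array(v)-np.array([.5092,.0307,.035]); return np.round([v@xr,v@a,v@n],4)
s=telemetry.state(); st(); print("tcp cradle",cr(s["tool_pos"])); tube(("side","top"))
E
```

```text
time_s: 18.45
tool_pos: [0.4998, 0.0784, 0.109]
tool_rot: [-1.883, 1.534, 0.895]
force: [-0.2, -0.0, -0.9]
gripper_width: 0.363
grasp_force: 60.0
t 18.45 p [0.4998 0.0784 0.109 ] q [-0.31  0.86  0.92  1.73 -1.16  1.81 -1.94] F [-0.2 -0.  -0.9] w 0.363 g 60.0
[[0.128, -0.98, -0.154], [-0.616, -0.201, 0.761], [-0.777, -0.003, -0.63]]
tcp cradle [0.0004 0.0867 0.018 ]
side 0.73 [347. 224.] 188 mean [0.5083 0.0791 0.1246] axis [-0.251  0.664  0.704] extent [-0.067  0.027] red [0.506 0.092 0.137]
side 0.44 [343. 242.] 223 mean [0.5082 0.0673 0.0612] axis [ 0.187 -0.793 -0.58 ] extent [-0.042  0.05 ] red 0
top 0.77 [323. 272.] 197 mean [0.4993 0.0733 0.133 ] axis [-0.189  0.827  0.53 ] extent [-0.037  0.023] red [0.497 0.084 0.141]
```

```bash
python3 -m creep '[[[0,0,0.001,0,0,0],[0,0,0.001,0,0,0],[0,0,0.001,0,0,0],[0.001,0,0,0,0,0],[0.001,0,0,0,0,0],[0,0,0,0,0,0],[0,0,0,0,0,0],[0,0,0,0,0,0]]]'
python3 - <<'E'
from h import *
def cr(v): v=np.array(v)-np.array([.5092,.0307,.035]); return np.round([v@xr,v@a,v@n],4)
s=telemetry.state(); print("tcp cradle",cr(s["tool_pos"]),"F cradle",np.round([s["force"]@xr,s["force"]@a,s["force"]@n],1),s["force"])
E
```

```text
time_s: 19.65
tool_pos: [0.4996, 0.0797, 0.1057]
tool_rot: [-1.883, 1.534, 0.896]
force: [-0.1, 1.0, -0.4]
gripper_width: 0.365
grasp_force: 60.0
tcp cradle [0.0005 0.0853 0.0147] F cradle [ 0.1  0.4 -1. ] [-0.09294741  1.02832386 -0.44192144]
```

```bash
cat >> h.py <<'E'
O=np.array([.5092,.0307,.035])
def crad(v): v=np.asarray(v)-O; return np.stack([v@xr,v@a,v@n],-1)
def capc(names=("side","top")):
    for nm in names:
        p=cams.grab_frame(nm); w=cloud(p); f=p["frame"].astype(int)
        m=(f[...,0]>1.8*f[...,1])&(f[...,0]>50); c=crad(w); m&=(abs(c[...,0])<.03)&(c[...,1]>.03)&(c[...,1]<.2)&(abs(c[...,2]-.02)<.05)
        print(nm,m.sum(),"cap cradle pct2/50/98",(np.percentile(c[m],[2,50,98],axis=0)*1e3).round(1).tolist())
E
python3 - <<'E'
from h import *
capc()
p=cams.grab_frame("top"); w=cloud(p); c=crad(w)
for y0 in range(-5,60,8):
    k=(abs(c[...,0])<.02)&(c[...,1]*1e3>y0)&(c[...,1]*1e3<y0+8)&(c[...,2]>-.02)&(c[...,2]<.06); print(y0,k.sum(),(np.percentile(c[k][:,2],[50,95])*1e3).round(1) if k.sum() else 0,end="; ")
E
```

```text
side 201 cap cradle pct2/50/98 [[-14.5, 93.3, 10.2], [5.7, 115.0, 26.0], [16.9, 120.1, 40.6]]
top 126 cap cradle pct2/50/98 [[-12.7, 98.4, 15.1], [0.3, 114.9, 34.3], [14.1, 119.6, 41.8]]
-5 0 0; 3 0 0; 11 0 0; 19 0 0; 27 0 0; 35 0 0; 43 0 0; 51 6 [36.3 40.7]; 59 21 [38.9 41.8];
```

```bash
python3 -m creep '[[[0,0,0.0015,0,0,0],[0,0,0.0015,0,0,0],[0,0,0.0015,0,0,0],[0,0,0.0015,0,0,0],[0,0,0.0015,0,0,0],[0.0015,0,0,0,0,0],[0,0,0,0,0,0],[0,0,0,0,0,0]]]'
python3 - <<'E'
from h import *
s=telemetry.state(); print("tcp cradle",crad(s["tool_pos"]),"F cradle",np.round([s["force"]@xr,s["force"]@a,s["force"]@n],1)); capc()
E
```

```text
time_s: 20.8
tool_pos: [0.4986, 0.0844, 0.0998]
tool_rot: [-1.883, 1.534, 0.896]
force: [0.8, 0.7, -1.1]
gripper_width: 0.361
grasp_force: 60.0
tcp cradle [0.0005206  0.08451326 0.00709496] F cradle [ 0.9 -0.4 -1.2]
side 203 cap cradle pct2/50/98 [[-16.5, 92.0, 1.8], [6.0, 113.5, 18.1], [17.7, 118.9, 33.2]]
top 127 cap cradle pct2/50/98 [[-12.4, 98.3, 6.0], [0.4, 114.7, 26.5], [13.5, 118.4, 34.1]]
```

```bash
python3 -m creep '[[[0,0,0.001,0,0,0],[0,0,0.001,0,0,0],[0,0,0,0,0,0],[0.001,0,0,0,0,0],[0.001,0,0,0,0,0],[0,0,0,0,0,0],[0,0,0,0,0,0],[0,0,0,0,0,0]]]'
python3 - <<'E'
from h import *
s=telemetry.state(); print("tcp cradle",crad(s["tool_pos"]),"F cradle",np.round([s["force"]@xr,s["force"]@a,s["force"]@n],1)); capc()
E
```

```text
time_s: 21.9
tool_pos: [0.4983, 0.0857, 0.0978]
tool_rot: [-1.882, 1.531, 0.898]
force: [-1.5, 3.9, 4.6]
gripper_width: 0.357
grasp_force: 60.1
tcp cradle [0.00051901 0.08400437 0.00477089] F cradle [-0.7  6.2  0.4]
side 204 cap cradle pct2/50/98 [[-18.8, 88.9, -0.3], [6.2, 113.4, 16.0], [17.1, 118.5, 31.2]]
top 131 cap cradle pct2/50/98 [[-13.3, 95.4, 2.4], [0.2, 113.5, 23.1], [13.4, 118.5, 32.0]]
```

```bash
python3 -m creep '[[[0,0,0,0,0,0],[0,0,0,0,0,0],[0,0,0,0,0,0],[0,0,0,0,0,0],[0,0,0,0,0,0],[0,0,0,0,0,0],[0,0,0,0,0,0],[0,0,-0.003,0,0,0]]]' 0
python3 - <<'E'
from h import *
st(); capc()
s=telemetry.state(); p=np.array(s["tool_pos"])
Rm=R.from_rotvec(s["tool_rot"]).as_matrix()
q=plan(p-Rm[:,2]*.1,Rm,4)
E
```

```text
time_s: 23.0
tool_pos: [0.4989, 0.0827, 0.0989]
tool_rot: [-1.883, 1.533, 0.896]
force: [0.4, 0.8, 0.3]
gripper_width: 0.998
grasp_force: 0.0
t 23.0 p [0.4989 0.0827 0.0989] q [-0.31  0.87  0.91  1.74 -1.17  1.79 -1.93] F [0.4 0.8 0.3] w 0.998 g 0.0
[[0.129, -0.979, -0.155], [-0.616, -0.202, 0.762], [-0.777, -0.003, -0.629]]
side 196 cap cradle pct2/50/98 [[-12.2, 95.9, 0.3], [5.9, 113.7, 15.2], [17.2, 118.9, 28.6]]
top 118 cap cradle pct2/50/98 [[-13.3, 95.8, 2.5], [-1.2, 113.6, 23.8], [11.2, 118.0, 31.4]]
N 4 row [-0.0, 0.0, -0.025] [-0.0, 0.0, 0.0] |t|mm 25.0 |r| 0.0
```

```bash
python3 -m creep '[[[0,0,-0.02,0,0,0],[0,0,-0.025,0,0,0],[0,0,-0.025,0,0,0],[0,0,-0.025,0,0,0],[0,0,-0.005,0,0,-10],[0,0,0,0,0,-10.5],[0,0,0,0,0,-10.5],[0,0,0,0,0,-10.5]]]'
python3 - <<'E'
from h import *
st(); capc(); plan(C+.095*n,frame(-n,xr),14)
E
```

```text
time_s: 24.1
tool_pos: [0.5147, 0.0047, 0.1626]
tool_rot: [-2.196, 0.725, 0.544]
force: [1.1, 0.7, -0.8]
gripper_width: 1.001
grasp_force: 0.0
t 24.1 p [0.5147 0.0047 0.1626] q [-0.12  0.79  0.83  1.58 -1.03  1.87 -1.28] F [ 1.1  0.7 -0.8] w 1.001 g 0.0
[[0.749, -0.644, -0.153], [-0.327, -0.561, 0.761], [-0.576, -0.52, -0.63]]
side 195 cap cradle pct2/50/98 [[-15.2, 94.2, 0.4], [5.0, 113.2, 15.8], [16.8, 118.9, 29.5]]
top 116 cap cradle pct2/50/98 [[-12.8, 97.8, 2.9], [-0.8, 114.1, 24.1], [11.2, 117.9, 32.1]]
N 14 row [-0.0004, 0.0012, -0.0002] [-0.5, -0.22, -9.88] |t|mm 1.3 |r| 9.9
```

```bash
python3 -m creep '[[[-0.0004,0.0012,-0.0002,-0.5,-0.22,-9.88],[-0.0004,0.0012,-0.0002,-0.5,-0.22,-9.88],[-0.0004,0.0012,-0.0002,-0.5,-0.22,-9.88],[-0.0004,0.0012,-0.0002,-0.5,-0.22,-9.88],[-0.0004,0.0012,-0.0002,-0.5,-0.22,-9.88],[-0.0004,0.0012,-0.0002,-0.5,-0.22,-9.88],[-0.0004,0.0012,-0.0002,-0.5,-0.22,-9.88],[-0.0004,0.0012,-0.0002,-0.5,-0.22,-9.88]]]'
python3 -m creep '[[[-0.0004,0.0012,-0.0002,-0.5,-0.22,-9.88],[-0.0004,0.0012,-0.0002,-0.5,-0.22,-9.88],[-0.0004,0.0012,-0.0002,-0.5,-0.22,-9.88],[-0.0004,0.0012,-0.0002,-0.5,-0.22,-9.88],[-0.0004,0.0012,-0.0002,-0.5,-0.22,-9.88],[-0.0004,0.0012,-0.0002,-0.5,-0.22,-9.88],[0,0,0,0,0,0],[0,0,0,0,0,0]]]'
python3 - <<'E'
from h import *
st(); T=frame(-n,xr); plan(C+.095*n,T,1); plan(C+.03*n,T,4)
E
```

```text
time_s: 25.2
tool_pos: [0.511, -0.002, 0.1571]
tool_rot: [-2.151, -0.855, -0.13]
force: [0.5, -0.7, -0.6]
gripper_width: 1.004
grasp_force: 0.0
time_s: 26.2
tool_pos: [0.5162, -0.0053, 0.1535]
tool_rot: [-1.552, -1.901, -0.639]
force: [-0.5, -0.4, 0.4]
gripper_width: 1.004
grasp_force: 0.0
t 26.2 p [ 0.5162 -0.0053  0.1535] q [ 0.11  0.64  0.41  1.57 -0.8   1.61  0.95] F [-0.5 -0.4  0.4] w 1.004 g 0.0
[[-0.14, 0.979, -0.146], [0.692, 0.202, 0.693], [0.708, -0.004, -0.706]]
N 1 row [-0.0004, 0.0005, -0.0013] [-0.12, -0.07, -0.21] |t|mm 1.5 |r| 0.3
N 4 row [-0.0001, 0.0001, 0.0159] [-0.03, -0.02, -0.05] |t|mm 15.9 |r| 0.1
```

```bash
python3 -m creep '[[[0,0.0001,0.016,0,0,0],[0,0.0001,0.016,0,0,0],[0,0.0001,0.016,0,0,0],[0,0.0001,0.016,0,0,0],[0,0,0.012,0,0,0],[0,0,0.008,0,0,0],[0,0,0.0045,0,0,0],[0,0,0,0,0,0]]]'
python3 - <<'E'
from h import *
s=telemetry.state(); print("tcp cradle",crad(s["tool_pos"]),s["force"]); capc(("side",))
E
```

```text
time_s: 27.2
tool_pos: [0.5037, 0.0567, 0.0909]
tool_rot: [-1.548, -1.905, -0.641]
force: [0.1, -0.1, 0.5]
gripper_width: 1.003
grasp_force: 0.0
tcp cradle [-0.00011552  0.05831318  0.02074526] [ 0.10362425 -0.09750639  0.54612143]
side 199 cap cradle pct2/50/98 [[-12.0, 94.9, -0.3], [5.4, 113.4, 15.3], [17.6, 119.0, 29.6]]
```

```bash
python3 -m creep '[[[0,0,0,0,0,0],[0,0,0,0,0,0],[0,0,0,0,0,0],[0,0,0,0,0,0],[0,0,0,0,0,0],[0,0,-0.005,0,0,0],[0,0,-0.01,0,0,0],[0,0,-0.015,0,0,0]]]' 1
python3 - <<'E'
from h import *
st(); capc()
my=np.radians(-16.3); mh=np.array([-np.sin(my),np.cos(my),0]); mx=np.array([np.cos(my),np.sin(my),0])
Mo=np.array([.5007,-.1913,0])
s0=telemetry.state(); p=np.array(s0["tool_pos"])
q=plan(p+.05*n+[0,0,.05],frame(-n,xr),3)
plan(Mo+[0,0,.20],frame(-Z,mx),10,q)
E
```

```text
time_s: 28.25
tool_pos: [0.508, 0.0355, 0.1126]
tool_rot: [-1.547, -1.904, -0.641]
force: [-0.3, 0.4, -1.3]
gripper_width: 0.352
grasp_force: 59.2
t 28.25 p [0.508  0.0355 0.1126] q [ 0.05  0.66  0.39  1.67 -0.84  1.5   0.98] F [-0.3  0.4 -1.3] w 0.352 g 59.2
[[-0.144, 0.979, -0.146], [0.691, 0.205, 0.693], [0.708, -0.002, -0.706]]
side 190 cap cradle pct2/50/98 [[-13.5, 94.7, 30.4], [6.0, 113.2, 44.8], [16.8, 119.1, 59.5]]
top 129 cap cradle pct2/50/98 [[-12.4, 95.1, 36.4], [0.1, 113.1, 56.6], [12.8, 117.9, 64.3]]
N 3 row [0.0118, 0.0, -0.0285] [0.03, 0.03, 0.01] |t|mm 30.8 |r| 0.0
N 10 row [-0.0179, -0.0013, -0.0083] [-1.1, -4.41, 2.65] |t|mm 19.8 |r| 5.3
```

```bash
python3 -m creep '[[[0.008,0,-0.018,0,0,0],[0.0092,0,-0.0225,0,0,0],[0.0092,0,-0.0225,0,0,0],[0.0092,0,-0.0225,0,0,0],[-0.009,-0.0006,-0.0042,-0.55,-2.2,1.33],[-0.0179,-0.0013,-0.0083,-1.1,-4.41,2.65],[-0.0179,-0.0013,-0.0083,-1.1,-4.41,2.65],[-0.0179,-0.0013,-0.0083,-1.1,-4.41,2.65]]]'
python3 -m creep '[[[-0.0179,-0.0013,-0.0083,-1.1,-4.41,2.65],[-0.0179,-0.0013,-0.0083,-1.1,-4.41,2.65],[-0.0179,-0.0013,-0.0083,-1.1,-4.41,2.65],[-0.0179,-0.0013,-0.0083,-1.1,-4.41,2.65],[-0.0179,-0.0013,-0.0083,-1.1,-4.41,2.65],[-0.0179,-0.0013,-0.0083,-1.1,-4.41,2.65],[-0.009,-0.0006,-0.0042,-0.55,-2.2,1.33],[0,0,0,0,0,0]]]'
python3 - <<'E'
from h import *
st()
p=cams.grab_frame("wrist"); save(p,"w7.png"); w=cloud(p); np.savez("w7.npz",w=w,f=p["frame"])
tube()
my=np.radians(-16.3); plan(np.array([.5007,-.1913,.2]),frame(-Z,[np.cos(my),np.sin(my),0]),1)
E
```

```text
time_s: 29.35
tool_pos: [0.5196, -0.0659, 0.1798]
tool_rot: [-1.893, -1.937, -0.444]
force: [-0.3, -0.1, -0.6]
gripper_width: 0.353
grasp_force: 59.2
time_s: 30.35
tool_pos: [0.4997, -0.1884, 0.1985]
tool_rot: [-2.509, -1.887, 0.0]
force: [0.3, 0.1, 0.1]
gripper_width: 0.355
grasp_force: 59.3
t 30.35 p [ 0.4997 -0.1884  0.1985] q [-0.24  0.38  0.76  1.66 -0.28  1.22  0.3 ] F [0.3 0.1 0.1] w 0.355 g 59.3
[[0.278, 0.961, -0.001], [0.961, -0.278, 0.002], [0.001, -0.002, -1.0]]
side 0.74 [340. 240.] 282 mean [0.5094 0.0592 0.059 ] axis [-0.148  0.838  0.525] extent [-0.047  0.048] red 0
side 0.58 [294. 146.] 282 mean [ 0.5091 -0.1609  0.2022] axis [ 0.295  0.945 -0.144] extent [-0.071  0.037] red [ 0.516 -0.135  0.199]
top 0.77 [418. 268.] 193 mean [ 0.5069 -0.153   0.205 ] axis [0.32  0.947 0.009] extent [-0.023  0.022] red [ 0.511 -0.142  0.206]
N 1 row [-0.002, 0.0014, -0.0017] [-0.13, -0.07, 0.14] |t|mm 3.0 |r| 0.2
```

View pics/w7.png

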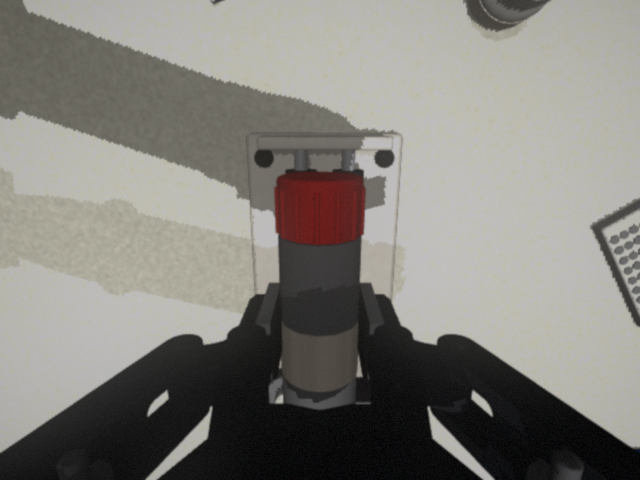

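The tube is held level above the mixer with the cap at (320,205) pointing to the open end; the shafts show at columns 302 and 350. I'll refine the mixer pose from this picture.

Run:
```python
from h import *
w=np.load("w7.npz")["w"]
my=np.radians(-16.3); mh=np.array([-np.sin(my),np.cos(my),0]); mx=np.array([np.cos(my),np.sin(my),0]); Mo=np.array([.5007,-.1913,0])
d=w-Mo; X=d@mx*1e3; Y=d@mh*1e3; z=w[...,2]*1e3
def edges(m,lab):
    for y0 in range(-20,110,10):
        k=m&(Y>y0)&(Y<y0+10)
        if k.sum()>15: print(lab,y0,k.sum(),np.percentile(X[k],[1,99]).round(1),end="; ")
    print()
v=np.isfinite(z)&(abs(X)<90)
edges(v&(z>14)&(z<30),"base")
for sgn in (1,-1):
    k=v&(z>44)&(z<58)&(Y>40)&(Y<80)&(sgn*X>8)&(sgn*X<28); print("roller",k.sum(),np.percentile(X[k],[5,50,95]).round(1),np.percentile(Y[k],[1,99]).round(1),z[k].max().round(1))
k=v&(z>14)&(z<60)&(Y>30); print("Ymax",np.percentile(Y[k],99.5).round(1)); k=v&(z>50)&(z<60)&(Y>60); print("bracket",np.percentile(Y[k],[1,99]).round(1),np.percentile(X[k],[1,99]).round(1))
# tube
k=np.isfinite(z)&(abs(X)<25)&(z>195)&(z<225); print("tube",k.sum(),np.percentile(X[k],[1,50,99]).round(1),np.percentile(Y[k],[1,99]).round(1),np.percentile(z[k],[50,98]).round(1))
for y0 in (0,20,40,55):
    q=k&(Y>y0)&(Y<y0+12)
    if q.sum()>15: print(y0,np.percentile(X[q],[2,98]).round(1),np.percentile(z[q],95).round(1))
# top/side bases for comparison
for nm in ("top0","side0"):
    w=np.load(nm+".npz")["w"]; d=w-Mo; X=d@mx*1e3; Y=d@mh*1e3; z=w[...,2]*1e3
    k=(abs(X)<30)&(Y>-30)&(Y<30)&(z>30)&(z<70)
    for s in (1,-1): q=k&(s*X>0); print(nm,"roller side",s,q.sum(),np.percentile(X[q],[10,50,90]).round(1))
    k=(z>76)&(z<90)&(abs(X)<90)&(Y<-60)&(Y>-180); print("housing",np.percentile(X[k],[1,99]).round(1),np.percentile(Y[k],[1,99]).round(1))
```

```text
base -20 639 [-61.4  66.1]; base -10 632 [-61.6  66.6]; base 0 631 [-61.5  66.1]; base 10 660 [-61.4  66.2]; base 20 688 [-62.   66.1]; base 30 756 [-61.5  66.3]; base 40 1242 [-60.9  65.9]; base 50 1566 [-61.   65.4]; base 60 328 [-62.5  66.5]; base 70 498 [-60.3  64.7]; 
roller 666 [ 9.9 19.1 26.3] [47.  71.9] 58.0
roller 692 [-26.5 -16.6  -9.7] [46.5 71.7] 57.9
Ymax 73.7
bracket [60.5 71.9] [-46.1  50.8]
tube 21785 [-21.3  -0.8  20.8] [-28.2  60.3] [207.8 220.5]
0 [-18.7  23.9] 220.1
20 [-15.7  13.6] 209.6
40 [-16.6  14.5] 209.8
55 [-15.8  13.7] 209.3
top0 roller side 1 94 [13.5 17.5 22.5]
top0 roller side -1 95 [-22.8 -18.3 -13.5]
housing [-63.5  62.8] [-159.   -86.5]
side0 roller side 1 59 [13.2 19.7 24.2]
side0 roller side -1 70 [-22.5 -15.2  -8.5]
housing [-60.4  65.7] [-159.  -81.]
```

```bash
cat >> h.py <<'E'
my=np.radians(-16.3); mh=np.array([-np.sin(my),np.cos(my),0]); mx=np.array([np.cos(my),np.sin(my),0]); Mo=np.array([.5007,-.1913,0])+.0013*mx
def mix(v): v=np.asarray(v)-Mo; return np.round(np.stack([v@mx,v@mh,v[...,2]],-1),4)
E
python3 - <<'E'
from h import *
s=plan(Mo+[0,0,.1],frame(-Z,mx),6)
E
```

```text
N 6 row [-0.0004, 0.0005, 0.0164] [-0.02, -0.01, 0.02] |t|mm 16.4 |r| 0.0
```

```bash
python3 -m creep '[[[-0.0004,0.0005,0.0164,0,0,0],[-0.0004,0.0005,0.0164,0,0,0],[-0.0004,0.0005,0.0164,0,0,0],[-0.0004,0.0005,0.0164,0,0,0],[-0.0004,0.0005,0.0164,0,0,0],[-0.0004,0.0005,0.0164,0,0,0],[0,0,0,0,0,0],[0,0,0,0,0,0]]]'
python3 - <<'E'
from h import *
st(); print(mix(telemetry.state()["tool_pos"])); plan(Mo+[0,0,.0785],frame(-Z,mx),5)
E
```

```text
time_s: 31.6
tool_pos: [0.5026, -0.1924, 0.1006]
tool_rot: [-2.511, -1.887, -0.0]
force: [0.5, 0.5, 0.6]
gripper_width: 0.354
grasp_force: 59.4
t 31.6 p [ 0.5026 -0.1924  0.1006] q [-0.19  0.49  0.71  1.77 -0.37  1.02  0.38] F [0.5 0.5 0.6] w 0.354 g 59.4
[[0.278, 0.96, -0.0], [0.96, -0.278, 0.001], [0.001, -0.001, -1.0]]
[ 0.0009 -0.0006  0.1006]
N 5 row [0.0001, -0.0002, 0.0044] [-0.01, -0.01, 0.03] |t|mm 4.4 |r| 0.0
```

```bash
python3 -m creep '[[[0.0001,-0.0002,0.0044,0,0,0],[0.0001,-0.0002,0.0044,0,0,0],[0.0001,-0.0002,0.0044,0,0,0],[0.0001,-0.0002,0.0044,0,0,0],[0.0001,0,0.0044,0,0,0],[0,0,0.001,0,0,0],[0,0,0.001,0,0,0],[0,0,0,0,0,0]]]'
python3 - <<'E'
from h import *
st(); print(mix(telemetry.state()["tool_pos"]))
E
```

```text
time_s: 32.6
tool_pos: [0.5021, -0.1917, 0.0768]
tool_rot: [-2.511, -1.887, -0.001]
force: [0.3, -1.1, 1.9]
gripper_width: 0.355
grasp_force: 59.8
t 32.6 p [ 0.5021 -0.1917  0.0768] q [-0.17  0.52  0.69  1.79 -0.4   0.97  0.4 ] F [ 0.3 -1.1  1.9] w 0.355 g 59.8
[[0.278, 0.96, 0.0], [0.96, -0.278, 0.001], [0.001, -0.0, -1.0]]
[0.0001 0.     0.0768]
```

```bash
python3 -m creep '[[[0,0,0,0,0,0],[0,0,0,0,0,0],[0,0,0,0,0,0],[0,0,0,0,0,0],[0,0,0,0,0,0],[0,0,-0.01,0,0,0],[0,0,-0.025,0,0,0],[0,0,-0.035,0,0,0]]]' 0
python3 - <<'E'
from h import *
st()
p=cams.grab_frame("wrist"); w=cloud(p); z=w[...,2]; m=mix(w); k=np.isfinite(z)&(abs(m[...,0])<.02)&(abs(m[...,1])<.065)&(z>.06)&(z<.1)
for y0 in range(-60,61,12):
    q=k&(m[...,1]*1e3>y0)&(m[...,1]*1e3<y0+12)
    if q.sum()>15: print(y0,q.sum(),(np.percentile(m[q][:,0],[2,98])*1e3).round(1),(np.percentile(z[q],95)*1e3).round(1))
for nm in ("top","side"):
    p=cams.grab_frame(nm)
    w=cloud(p); f=p["frame"].astype(int); m=mix(w); k=np.isfinite(w[...,2])&(abs(m[...,0])<.03)&(abs(m[...,1])<.075)&(w[...,2]>.065)&(w[...,2]<.1); r=k&(f[...,0]>1.8*f[...,1])
    print(nm,k.sum(),r.sum(),(np.percentile(m[k],[2,50,98],axis=0)*1e3).round(1).tolist(),(np.percentile(m[r],[2,50,98],axis=0)*1e3).round(1).tolist() if r.sum() else "")
E
```

```text
time_s: 33.6
tool_pos: [0.5011, -0.1913, 0.1469]
tool_rot: [-2.51, -1.885, 0.002]
force: [-0.1, -0.6, 0.8]
gripper_width: 1.0
grasp_force: 0.0
t 33.6 p [ 0.5011 -0.1913  0.1469] q [-0.21  0.44  0.74  1.72 -0.32  1.11  0.34] F [-0.1 -0.6  0.8] w 1.0 g 0.0
[[0.279, 0.96, -0.003], [0.96, -0.279, 0.001], [0.001, -0.003, -1.0]]
-60 466 [-14.2  16. ] 88.2
-48 1020 [-18.9  18.9] 88.2
-36 1021 [-18.7  19.1] 88.3
-24 948 [-13.5  16.3] 88.6
-12 1034 [-14.   16.2] 88.7
0 1087 [-13.9  15.9] 88.4
12 1102 [-13.7  15.6] 88.2
24 1366 [-19.1  19. ] 88.2
36 1417 [-19.   18.9] 88.5
48 1268 [-14.3  16.2] 88.3
top 304 65 [[-17.0, -8.7, 68.0], [-3.6, 26.6, 83.4], [13.4, 57.2, 89.4]] [[-14.7, 39.7, 76.4], [-2.1, 48.1, 84.6], [11.2, 57.0, 89.5]]
side 376 129 [[-14.2, -52.4, 67.9], [3.0, 16.6, 82.6], [16.0, 59.8, 89.2]] [[-14.3, 36.5, 67.0], [1.8, 54.7, 78.5], [15.9, 61.7, 88.2]]
```

Run:
```python
from h import *
for nm in ("top0","side0"):
    w=np.load(nm+".npz")["w"].reshape(-1,3); k=(abs(w[:,0]-.444)<.03)&(abs(w[:,1]+.302)<.03)&(w[:,2]>.099)&(w[:,2]<.112); q=w[k]
    print(nm,len(q),cv2.minEnclosingCircle((q[:,:2]*1000).astype(np.float32)),q.mean(0),np.percentile(q[:,2],[50,90]),mix(q.mean(0)))
B=np.array([.4425,-.302,.16])
s0=telemetry.state(); p=np.array(s0["tool_pos"])
plan(B,frame(-Z,mx),6,(p+[0,0,.03],R.from_rotvec(s0["tool_rot"])))
```

```text
top0 70 ((440.1553649902344, -300.72357177734375), 15.091255187988281) [ 0.44226084 -0.30172556  0.10303258] [0.10294701 0.10611761] [-0.0264 -0.1224  0.103 ]
side0 43 ((443.9540100097656, -300.3078918457031), 15.110342025756836) [ 0.44475044 -0.30047353  0.10292921] [0.10311068 0.10509426] [-0.0244 -0.1205  0.1029]
N 6 row [-0.0204, -0.0046, 0.0031] [0.04, -0.01, 0.02] |t|mm 21.1 |r| 0.0
```

```bash
python3 -m creep '[[[0,0,-0.03,0,0,0],[-0.0204,-0.0046,0.0031,0,0,0],[-0.0204,-0.0046,0.0031,0,0,0],[-0.0204,-0.0046,0.0031,0,0,0],[-0.0204,-0.0046,0.0031,0,0,0],[-0.0204,-0.0046,0.0031,0,0,0],[-0.0204,-0.0046,0.0031,0,0,0],[0,0,0,0,0,0]]]' 1
python3 - <<'E'
from h import *
st(); plan([.4430,-.3013,.128],frame(-Z,mx),4)
E
```

```text
time_s: 34.75
tool_pos: [0.4392, -0.3027, 0.157]
tool_rot: [-2.513, -1.88, 0.003]
force: [-0.5, 1.2, 0.8]
gripper_width: -0.001
grasp_force: 0.0
t 34.75 p [ 0.4392 -0.3027  0.157 ] q [-0.    0.43  0.77  1.72 -0.32  1.13  0.58] F [-0.5  1.2  0.8] w -0.001 g 0.0
[[0.282, 0.959, -0.003], [0.959, -0.282, 0.001], [0.0, -0.003, -1.0]]
N 4 row [0.0006, 0.0008, 0.0073] [-0.05, -0.0, -0.03] |t|mm 7.3 |r| 0.1
```

```bash
python3 -m creep '[[[0.0006,0.0008,0.0073,0,0,0],[0.0006,0.0008,0.0073,0,0,0],[0.0006,0.0008,0.0073,0,0,0],[0.0006,0.0008,0.0073,0,0,0],[0,0,0.002,0,0,0],[0,0,0.002,0,0,0],[0,0,0.002,0,0,0],[0,0,0,0,0,0]]]'
python3 -m creep '[[[0,0,0.001,0,0,0],[0,0,0.001,0,0,0],[0,0,0.001,0,0,0],[0,0,0,0,0,0],[0,0,0,0,0,0],[0,0,0,0,0,0],[0,0,0,0,0,0],[0,0,0,0,0,0]]]'
```

```text
time_s: 35.75
tool_pos: [0.4449, -0.3002, 0.1227]
tool_rot: [-2.511, -1.886, 0.0]
force: [-0.6, -0.2, 1.8]
gripper_width: -0.0
grasp_force: 0.6
time_s: 36.75
tool_pos: [0.4449, -0.3001, 0.1195]
tool_rot: [-2.511, -1.886, 0.0]
force: [-0.0, -0.9, 2.7]
gripper_width: 0.002
grasp_force: 1.5
```

Contact is at z ≈ 0.123, so I'll keep pressing in small steps until the force shows the end stop.

```bash
python3 -m creep '[[[0,0,0.001,0,0,0],[0,0,0.001,0,0,0],[0,0,0.0005,0,0,0],[0,0,0,0,0,0],[0,0,0,0,0,0],[0,0,0,0,0,0],[0,0,0,0,0,0],[0,0,0,0,0,0]]]'
python3 -m creep '[[[0,0,0.001,0,0,0],[0,0,0.0005,0,0,0],[0,0,0,0,0,0],[0,0,0,0,0,0],[0,0,0,0,0,0],[0,0,0,0,0,0],[0,0,0,0,0,0],[0,0,0,0,0,0]]]'
```

```text
time_s: 37.75
tool_pos: [0.4449, -0.3002, 0.1181]
tool_rot: [-2.511, -1.886, -0.001]
force: [-1.8, 1.3, 9.8]
gripper_width: 0.0
grasp_force: 4.8
time_s: 38.75
tool_pos: [0.4449, -0.3002, 0.1179]
tool_rot: [-2.511, -1.886, -0.002]
force: [-3.5, 1.8, 18.1]
gripper_width: 0.007
grasp_force: 8.7
```

The force climbs to 18 N while the tip no longer moves, so the button is on its end stop. Now I'll retract and check.

```bash
python3 -m creep '[[[0,0,-0.004,0,0,0],[0,0,-0.01,0,0,0],[0,0,-0.02,0,0,0],[0,0,-0.03,0,0,0],[0,0,-0.03,0,0,0],[0,0,-0.02,0,0,0],[0,0,0,0,0,0],[0,0,0,0,0,0]]]'
python3 - <<'E'
from h import *
st()
for nm in ("top","side"):
    p=cams.grab_frame(nm); w=cloud(p); f=p["frame"].astype(int); m=mix(w); k=np.isfinite(w[...,2])&(abs(m[...,0])<.03)&(abs(m[...,1])<.075)&(w[...,2]>.065)&(w[...,2]<.1); r=k&(f[...,0]>1.8*f[...,1])
    print(nm,k.sum(),r.sum(),(np.percentile(m[k],[2,50,98],axis=0)*1e3).round(1).tolist(),(np.percentile(m[r],[2,50,98],axis=0)*1e3).round(1).tolist() if r.sum() else "")
E
```

```text
time_s: 39.75
tool_pos: [0.4444, -0.2992, 0.2281]
tool_rot: [-2.508, -1.885, 0.001]
force: [0.6, 0.1, 0.5]
gripper_width: -0.002
grasp_force: 0.0
t 39.75 p [ 0.4444 -0.2992  0.2281] q [-0.04  0.37  0.8   1.61 -0.27  1.29  0.53] F [0.6 0.1 0.5] w -0.002 g 0.0
[[0.278, 0.961, -0.003], [0.961, -0.278, 0.003], [0.002, -0.004, -1.0]]
top 519 88 [[-17.0, -54.5, 68.9], [-2.9, 1.5, 83.6], [13.7, 56.8, 90.2]] [[-15.1, 38.5, 72.6], [-1.6, 48.1, 83.7], [13.2, 57.5, 90.1]]
side 379 139 [[-14.6, -51.6, 66.7], [3.0, 18.1, 82.5], [15.8, 60.5, 88.8]] [[-15.0, 33.9, 66.1], [1.3, 53.9, 78.7], [15.6, 61.3, 88.3]]
```

```bash
python3 -c "
from station import manip
print(manip.close_job())"
```

```text
the job is handed in; nothing more can be done
None
```

The job is handed in, verdict not shown: the long tube was parked on the small rest, regrasped by its side, and now lies level and released in the mixer trough with its cap at the open end; the start button was pushed to its stop and the robot withdrawn at 39.75 s.

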